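# Lay a torch body down in the tilting cradle

## Task

Without gripping or lifting anything, push the standing torch body upright along the ledge of the tilting fixture until it is seated in the V of the cradle. Then push body and cradle over together and let them down gently, until the cradle lies flat on its rubber stops with the body still seated in it, its open end toward the big box of battery packs. Leave the torch heads and the battery pack beside the fixture where they stand, and take the hand away at the end.

Things in the scene. Friction and masses are not known exactly. Their poses are not given: they have to be found in the camera images.
- torch_body: a dark grey round tube standing on end, loose: outside diameter 64 mm, wall 136 mm tall, thin wires curling out of its open top to 148 mm, about 0.2 kg. Origin at its underside, 2 mm off its axis. It starts upright on the fixture's ledge, 65 to 110 mm short of its seat and up to 25 mm to one side
- tube_foot (a point): point on the torch body's axis at the underside of its closed foot; z runs up the tube toward the open end
- tube_mid (a point): point on the torch body's axis, 68 mm above its foot (half-way up the wall); z as for tube_foot
- hinge (a point): middle of the hinge pin of the tilting fixture (grey plastic on an aluminium base), 22 mm above the bench. Its level x axis is the way the cradle tips; z is up; it does not turn with the cradle. The fixture's base is 120 mm wide (along y, +-60 mm) and runs from x = -215 to x = +125 mm, bolted down. Ears beside the hinge are 39 mm high; a black nut reaches y = +63 mm
- ledge (a point): middle of the fixture's flat ledge, on its top face, 14 mm above the bench; 155 mm behind the hinge, same axes. The ledge is 121 mm long (x) and 120 mm wide (y), without rims, level with the cradle's foot plate, and like it and the V of slippery grey plastic (friction about 0.15): the body slides upright if it is pushed well below its top
- cradle (a joint): the cradle's hinge angle in rad: 0 = upright as at the start, 1.571 = flat on the two rubber stops; positive turns its top toward the hinge's +x. The hinge is stiff (0.55 N m friction): the cradle stays where it is left and must be pushed all the way; 4 to 8 N at 100 mm from the hinge moves it. Let it meet its stops slowly, at 0.5 rad/s or so
- cradle_seat (a point): where the middle of the torch body's foot belongs, fixed to the cradle: on the top of its 76 x 76 mm foot plate, which turns up with the body as an end stop. Upright it lies 57 mm behind the hinge (x = -57) and 8.5 mm below it. Axes turn with the cradle: z up the V (along the hinge's +x when flat), x toward the V's apex, y along the hinge pin
- cradle_mid (a point): point of the cradle 68 mm up the V from cradle_seat, same axes: where tube_mid lies when the body is seated. The V is a right-angled groove along z, open toward -x, its apex 45 mm in +x from here; its two wings are 46 mm wide, 4 mm thick and reach 118 mm up from the foot plate
- head_a: bystander: a dark torch head, an open cup 40 mm in diameter and 53 mm tall standing on the bench; origin at the centre of its underside
- head_b: bystander: a second torch head, 41 mm in diameter and 49 mm tall; origin at the centre of its underside
- battery: bystander: a blue battery pack about 50 x 60 mm, 84 mm tall with its red lead, standing on the bench; origin at its underside

How it is judged:
By the outcome, as a careful person would: the job done as asked, in the order asked, and still so for the second after the job is handed in, with the robot touching nothing.
It also fails if it takes over 54 s, if anything falls off the work surface, if the arm or the gripper's body presses on something with over 40 N, if the wrist force passes 120 N, or if a joint passes its speed limit or range.

## Robot

A 6-joint arm with a two-finger parallel gripper is mounted at the origin on a cart in front of the work surface, level with it; the furniture and walls round the work are solid. World frame = base frame: x ahead of the robot, y to its left, z up, the work surface at z = 0. Lengths are in m, angles in rad, forces in N, time in s.
With the tool pointing down it reaches from about 0.35 to 0.85 m from the base axis. Payload 8.1 kg.
Tool frame: the origin (TCP) lies at the centre of the arm's flange, where the gripper is bolted on; the fingertips stand 186 mm ahead of it and the grasp point (between the pads) lies 167 mm ahead of it; z points along the fingers, y is the line along which they close (so a half turn about z gives the same grasp; the last joint's range is limited). The gripper opens to 93 mm and grips with 3 to 60 N. Pads are 15 mm wide; open, the fingers measure 128 mm over their backs; the gripper's body (75 mm by 188 mm) begins 65 mm behind the grasp point.
Start: joints at [1.248, 0.13, 1.488, -0, 1.523, -0.085], TCP at [0.141, 0.583, 0.405] pointing down, gripper open.
Joint ranges: [-2.96, 2.96], [-0.89, 2.26], [0.02, 2.5], [-1.34, 4.48], [0, 2.73], [-2.66, 2.66]. Speed limits (rad/s): [2.39, 2.39, 2.79, 3.14, 3.14, 3.14].

## Interface

Orientations are given as a rotation vector (axis times angle).
In Python, from plant import read_state, read_camera, camera_params, robot gives the robot as it stands.
- The arm moves only by the tool carry_out, never from a script. Its argument "targets" is a list of rows, each an object of numbers: "hand": the opening in per cent of the stroke, from 0 (shut) to 100 (fully open); "x", "y", "z": the shift along the tool's x, y, z in m; "ax", "ay", "az": the turn, a rotation vector about the tool's x, y, z in rad. In form: [{"hand": .., "x": .., "y": .., "z": .., "ax": .., "ay": .., "az": ..}, ...]. A call has 1 to 8 rows; each row is the pose to reach, as a shift and turn from the pose commanded when the call began, along the tool's axes at that moment; what a row does not reach only later rows make up. A row lasts 1/8 s, in which the tool goes at most 62.5 mm and 10.7 degrees, less where a joint would pass 70% of its speed; a pose out of reach is approached as far as the arm can. A call with a gripper value outside its range is refused whole. The fingers move at their own pace and stop on an object; "newtons" is the grip in N (left out, the last holds). Time passes only in rows, so rows that repeat a pose let the fingers close. It gives the time, the measured TCP pose, the force, the opening and the grip force at its end, in the units of the state.
- read_state(): the state, without advancing time (a new reading comes with each control period).
- read_camera(name): name is "side" or "top" or "wrist"; returns (picture, depth): 480x640x3 uint8, blue, green, red; 480x640 float32, m along the optical axis (not along the pixel's ray), 0 where there is no reading.
- camera_params(name): a dict with "fx", "fy", "cx", "cy" (pixels), "k1" (the pictures are not rectified: a ray, as slopes to the right and down, at radius r is drawn at 1 + k1 r^2 times it, then the intrinsics apply), "position" and "rotation" of the camera in the world. Camera axes: x right, y up, looking along -z (the intrinsics and any distortion apply to the point x, -y, -z); pixel columns grow to the right and rows downward; lengths in m; the calibration is good to about 2 mm. A picture is of the moment at which its call begins: read the wrist's pose just before it. camera_params takes no time and is no camera call; for the wrist camera it gives the pose at the moment of the call.
- robot.close_job(): hands the job in; it is judged then, once.
The state is a dict: "t": time; "q": joint angles; "dq": joint speeds; "joint_torque": joint torques, N m; "tool_pos": TCP position; "orientation": TCP orientation; "force": force on the tool from outside, world axes, zero at the start; "wrist_torque": the same for the moment, N m; "opening": finger opening in m; "gripper_force": force on a finger pad.
Only numpy, scipy, OpenCV 4.12 (cv2) and the standard library are available. Lean on these libraries where they do the work, as an engineer would, in place of code of your own. Each camera call takes 0.05 s, during which the arm holds its last target. There are 200 camera calls.

## Working session

There is one attempt and no reset: what is moved stays moved. The work goes in short steps, Python scripts to look and compute and a tool call to move; the robot and the scene stay as the last step left them, time stands still between calls to the robot, and variables do not carry over. Pictures are saved under pics/ and viewed, at most 10 in all, crops included, and the job is handed in when it is done.

Besides the shell and the picture viewer there is one more tool, called after ">>>" as name([rows], argument=value, ...), one row to a line, values as JSON. carry_out: Moves the arm, as the interface text tells. Its arguments: {"type":"object","properties":{"targets":{"type":"array","items":{"type":"object","properties":{"hand":{"type":"number"},"x":{"type":"number"},"y":{"type":"number"},"z":{"type":"number"},"ax":{"type":"number"},"ay":{"type":"number"},"az":{"type":"number"}}}},"newtons":{"type":"number"}},"required":["targets"]}

```bash
mkdir -p pics; ls; python3 - <<'E'
from plant import *
import cv2,numpy as np
s=read_state();print(s['t'],s['tool_pos'],s['orientation'],s['opening'])
for n in('side','top'):
    p,d=read_camera(n);cv2.imwrite(f'pics/{n}0.png',p);np.savez(f'pics/{n}0.npz',p=p,d=d);print(n,camera_params(n),(d>0).mean())
E
```

```text
pics
0.0 [0.14123886 0.58290024 0.40368848] [-3.72579520e-01 -3.11904578e+00  2.80389394e-03] 0.09303243078130342
side {'fx': 458.75487536326, 'fy': 458.75487536326, 'cx': 317.2583805964252, 'cy': 245.32763568115882, 'k1': -0.10221082748067203, 'position': array([0.31426411, 0.64815456, 0.57881006]), 'rotation': array([ 0.26708405, -1.24329126, -2.4618506 ])} 0.995927734375
top {'fx': 499.40716189863076, 'fy': 499.40716189863076, 'cx': 325.05448250610056, 'cy': 231.88950040982508, 'k1': -0.04760808363032003, 'position': array([0.44150643, 0.03671384, 0.91566752]), 'rotation': array([ 0.14671423, -0.16248029, -1.56482927])} 0.99603515625
```

View pics/side0.png

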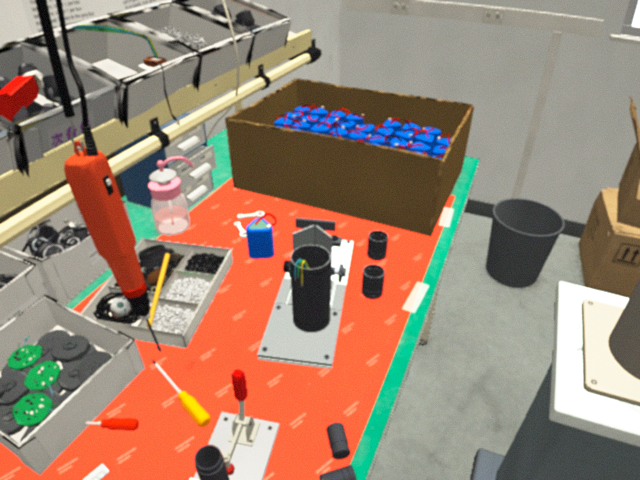

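View pics/top0.png

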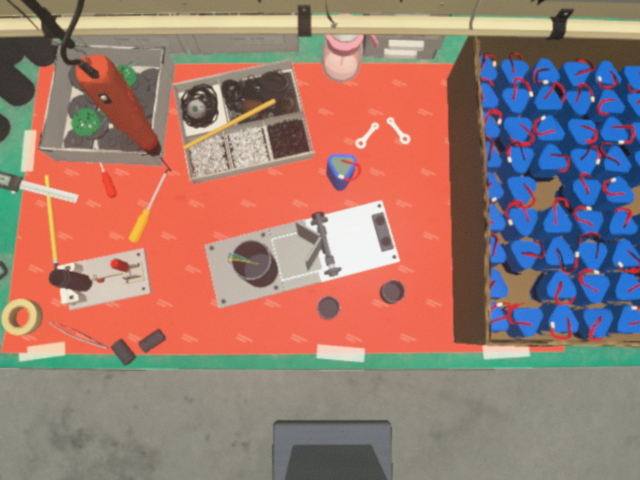

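The side view shows the body at about (311,290), the cradle behind it at (318,240) and the battery at (260,240). In the top view the body is at (255,262), the base spans (206,243) to (398,262), and the V is at (315,243). Next I measure these in world coordinates.

```bash
cat > h.py <<'E'
from plant import *
import cv2,numpy as np
from scipy.spatial.transform import Rotation as R
from scipy.optimize import least_squares
def cloud(d,c):
    v,u=np.mgrid[0:480,0:640].astype(np.float32)
    K=np.array([[c['fx'],0,c['cx']],[0,c['fy'],c['cy']],[0,0,1]])
    n=cv2.undistortPoints(np.stack([u.ravel(),v.ravel()],1)[:,None],K,np.array([c['k1'],0,0,0.])).reshape(480,640,2)
    P=np.stack([n[...,0]*d,-n[...,1]*d,-d],-1)
    return R.from_rotvec(c['rotation']).apply(P.reshape(-1,3)).reshape(480,640,3)+c['position']
def circ(P,r=None):
    f=lambda p:np.hypot(P[:,0]-p[0],P[:,1]-p[1])-(r or p[2])
    x0=[*P[:,:2].mean(0),.03][:2 if r else 3]
    return least_squares(f,x0,loss='soft_l1',f_scale=.001).x
E
python3 - <<'E'
from h import *
for n in('top','side'):
    f=np.load(f'pics/{n}0.npz');p,d=f['p'],f['d'];P=cloud(d,camera_params(n));np.save(f'pics/{n}P.npy',P)
    hsv=cv2.cvtColor(p,cv2.COLOR_BGR2HSV)
    gray=(hsv[...,1]<60)&(hsv[...,2]>90)
    roi=(P[...,1]<.32)&(P[...,1]>-.2)&(P[...,0]>.3)&(P[...,0]<.62)
    m=gray&roi&(P[...,2]>.004)&(P[...,2]<.03)
    m=m.astype(np.uint8);k,l,st,ce=cv2.connectedComponentsWithStats(m)
    for i in range(1,k):
        if st[i,4]>300:
            q=P[l==i];r=cv2.minAreaRect(q[:,:2].astype(np.float32)*1000);print(n,st[i],r,'z',np.percentile(q[:,2],[5,25,50,75,95]).round(4))
    dark=roi&(hsv[...,2]<80)
    hi=dark&(P[...,2]>.05)
    print('body z',np.percentile(P[hi][:,2],[5,50,90,99]).round(4), P[hi].mean(0))
    rim=hi&(P[...,2]>.135)&(P[...,2]<.156); print('rim',rim.sum(),circ(P[rim]))
    wall=hi&(P[...,2]>.05)&(P[...,2]<.14);print('wall',wall.sum(),circ(P[wall],.032))
    m=(roi&(P[...,2]>.025)).astype(np.uint8);k,l,st,ce=cv2.connectedComponentsWithStats(m)
    for i in range(1,k):
        if st[i,4]>60:q=P[l==i];print(n,st[i],q.min(0).round(3),q.max(0).round(3),np.median(q,0).round(3))
E
```

```text
top [ 206  232  193   76 7088] ((582.9266357421875, 70.14120483398438), (118.2369155883789, 338.64874267578125), 14.769150733947754) z [0.0062 0.009  0.0128 0.0146 0.0187]
top [244 253  26  25 434] ((558.9849243164062, 150.72015380859375), (42.977508544921875, 44.457740783691406), 1.4141510725021362) z [0.0176 0.0192 0.0203 0.0213 0.0229]
body z [0.9157 0.9157 0.9157 0.9157] [0.44150643 0.03671384 0.91566752]h.py:13: RuntimeWarning: Mean of empty slice.
  x0=[*P[:,:2].mean(0),.03][:2 if r else 3]
  ret = um.true_divide(
Traceback (most recent call last):
  File "h.py", line 14, in circ
    return least_squares(f,x0,loss='soft_l1',f_scale=.001).x
           ~~~~~~~~~~~~~^^^^^^^^^^^^^^^^^^^^^^^^^^^^^^^^^^
ValueError: Initial guess is outside of provided bounds
```

```bash
python3 - <<'E'
from h import *
for n in('top','side'):
    f=np.load(f'pics/{n}0.npz');p,d=f['p'],f['d'];P=cloud(d,camera_params(n))
    hsv=cv2.cvtColor(p,cv2.COLOR_BGR2HSV)
    roi=(P[...,1]<.32)&(P[...,1]>-.2)&(P[...,0]>.3)&(P[...,0]<.68)&(P[...,2]<.2)
    if n=='side':
        gray=(hsv[...,1]<60)&(hsv[...,2]>90)&roi&(P[...,2]>.004)&(P[...,2]<.03)
        q=P[gray];q=q[(q[:,0]>.45)&(q[:,0]<.7)&(q[:,1]>-.12)];print('base',cv2.minAreaRect(q[:,:2].astype(np.float32)*1000))
    print(hsv[262,275] if n=='top' else hsv[300,311])
    m=(roi&(P[...,2]>.03)).astype(np.uint8);k,l,st,ce=cv2.connectedComponentsWithStats(m)
    for i in range(1,k):
        if st[i,4]>60:
            q=P[l==i];print(n,st[i],q.min(0).round(3),q.max(0).round(3),np.median(q,0).round(3))
    H=np.array([.5944,.0266]);a=np.array([.255,-.967]);b=np.array([.967,.255])
    rel=P[...,:2]-H;X=rel@a;Y=rel@b;Z=P[...,2]
    print('Y axis b:',b)
    body=roi&(X<-.09)&(X>-.21)&(abs(Y)<.07)&(Z>.03)
    q=P[body];print('body',len(q),np.percentile(q[:,2],[50,90,97,99.5]).round(4))
    rim=q[(q[:,2]>.143)&(q[:,2]<.157)];print('rim',len(rim),circ(rim))
    w=q[(q[:,2]>.04)&(q[:,2]<.14)];w=w if n=='side' else rim;c=circ(w,.032);print('wall',c,(c-H)@a,(c-H)@b)
    cr=roi&(X>-.085)&(X<.03)&(abs(Y)<.05)&(Z>.05)
    q=np.c_[X[cr],Y[cr],Z[cr]];print('cradle',len(q),np.percentile(q,[1,10,50,90,99],axis=0).round(3).tolist())
    t=q[q[:,2]>.12];print(t[np.argsort(t[:,1])][::max(1,len(t)//14)].round(3).tolist())
E
```

```text
[  9  39 104]
top [296 211  37  58 876] [0.551 0.015 0.03 ] [0.657 0.077 0.143] [0.596 0.043 0.114]
top [ 228  239   50   48 1196] [0.52  0.112 0.03 ] [0.583 0.18  0.162] [0.553 0.149 0.114]
top [325 267  17   9  73] [ 0.54  -0.001  0.03 ] [0.554 0.028 0.04 ] [0.548 0.014 0.034]
top [381 279  24  24 178] [ 0.491 -0.11   0.031] [ 0.531 -0.07   0.052] [ 0.513 -0.092  0.047]
top [317 295  24  24 142] [0.464 0.002 0.031] [0.503 0.042 0.055] [0.486 0.021 0.051]
Y axis b: [0.967 0.255]
body 1196 [0.1137 0.15   0.154  0.1606]
rim 232 [0.55147273 0.14336596 0.03013357]
wall [0.55171157 0.1428129 ] -0.12326342480902411 -0.01164541744592468
cradle 687 [[-0.043, -0.034, 0.053], [-0.038, -0.028, 0.07], [-0.019, 0.004, 0.129], [-0.005, 0.028, 0.14], [-0.002, 0.034, 0.143]]
[[-0.005, -0.035, 0.129], [-0.006, -0.03, 0.141], [-0.009, -0.025, 0.137], [-0.031, -0.02, 0.131], [-0.006, -0.015, 0.141], [-0.018, -0.01, 0.132], [-0.006, -0.005, 0.142], [-0.009, 0.0, 0.135], [-0.004, 0.006, 0.141], [-0.021, 0.011, 0.13], [-0.007, 0.016, 0.138], [-0.03, 0.02, 0.13], [-0.002, 0.025, 0.138], [-0.038, 0.03, 0.1
[... 372 characters left out ...]
04 0.03 ] [0.501 0.046 0.055] [0.481 0.029 0.043]
Y axis b: [0.967 0.255]
body 3006 [0.1119 0.1451 0.1495 0.1584]
rim 363 [0.54971577 0.14655486 0.03037408]
wall [0.55001343 0.14605007] -0.12682679364906074 -0.012462046277406389
cradle 1091 [[-0.046, -0.035, 0.09], [-0.043, -0.03, 0.101], [-0.021, 0.001, 0.123], [-0.01, 0.028, 0.137], [-0.007, 0.034, 0.14]]
[[-0.013, -0.036, 0.126], [-0.045, -0.032, 0.129], [-0.01, -0.027, 0.133], [-0.012, -0.022, 0.126], [-0.03, -0.018, 0.129], [-0.011, -0.013, 0.131], [-0.02, -0.007, 0.125], [-0.011, -0.001, 0.138], [-0.018, 0.005, 0.131], [-0.025, 0.011, 0.122], [-0.029, 0.016, 0.129], [-0.011, 0.021, 0.129], [-0.034, 0.025, 0.129], [-0.012, 0.03, 0.125]]
```

```bash
cat >> h.py <<'E'
import json
from scipy.spatial.transform import Slerp
H=np.array([.5944,.0266]);A=np.array([.255,-.967,0]);B=np.array([.967,.255,0]);Zw=np.array([0,0,1.])
def pose(X,Y,Z,phi):
    "TCP pose with forward-upper fingertip corner at hinge-frame X,Y and height Z; tool phi deg off vertical"
    f=np.radians(phi);z=np.sin(f)*A-np.cos(f)*Zw;y=B;x=np.cross(y,z)
    up=np.cos(f)*A+np.sin(f)*Zw
    C=np.r_[H,0]+X*A+Y*B+Z*Zw
    return C-.0075*up-.186*z, R.from_matrix(np.stack([x,y,z],1))
def cur():
    s=read_state();return np.array(s['tool_pos']),R.from_rotvec(s['orientation'])
def where():
    p,r=cur();z=r.as_matrix()[:,2];phi=np.degrees(np.arctan2(z@A,-z[2]));f=np.radians(phi)
    C=p+.186*z+.0075*(np.cos(f)*A+np.sin(f)*Zw);d=C[:2]-H
    return np.r_[d@A[:2],d@B[:2],C[2],phi]
def rows(poses,start=None):
    p0,r0=start or cur()
    out=[]
    for p,r in poses:
        t=r0.inv().apply(p-p0);w=(r0.inv()*r).as_rotvec()
        out.append(np.r_[t,w].round(3))
        print(' '.join('%.3f'%v for v in out[-1]))
def line(a,b,n): # between pose parameter lists
    return [pose(*(np.array(a)+(np.array(b)-a)*k/n)) for k in range(1,n+1)]
def free(target,n):
    p0,r0=cur();p1,r1=target;S=Slerp([0,1],R.concatenate([r0,r1]))
    return [(p0+(p1-p0)*k/n,S(k/n)) for k in range(1,n+1)]
E
python3 - <<'E'
from h import *
t=pose(-.24,-.012,.25,50);print(t[0])
rows(free(t,12))
P=np.load('pics/topP.npy');q=P[(P[...,1]>.27)&(P[...,1]<.55)&(P[...,0]>.4)&(P[...,0]<.63)];q=q[q[:,2]>.06];print(len(q),q.min(0),q.max(0))
E
```

```text
[0.48403318 0.3980641  0.36381316]
-0.031 -0.008 0.003 0.039 -0.065 0.084
-0.063 -0.016 0.007 0.078 -0.131 0.167
-0.094 -0.025 0.010 0.117 -0.196 0.251
-0.126 -0.033 0.013 0.155 -0.261 0.335
-0.157 -0.041 0.017 0.194 -0.327 0.418
-0.188 -0.049 0.020 0.233 -0.392 0.502
-0.220 -0.058 0.023 0.272 -0.457 0.586
-0.251 -0.066 0.027 0.311 -0.523 0.669
-0.283 -0.074 0.030 0.350 -0.588 0.753
-0.314 -0.082 0.033 0.389 -0.653 0.837
-0.345 -0.091 0.037 0.428 -0.719 0.920
-0.377 -0.099 0.040 0.466 -0.784 1.004
740 [0.50957398 0.35690488 0.06002043] [0.55592644 0.48079682 0.1316007 ]
```

>>> carry_out([
  {"hand":43,"x":-0.063,"y":-0.016,"z":0.007,"ax":0.078,"ay":-0.131,"az":0.167},
  {"hand":43,"x":-0.094,"y":-0.025,"z":0.01,"ax":0.117,"ay":-0.196,"az":0.251},
  {"hand":43,"x":-0.126,"y":-0.033,"z":0.013,"ax":0.155,"ay":-0.261,"az":0.335},
  {"hand":43,"x":-0.188,"y":-0.049,"z":0.02,"ax":0.233,"ay":-0.392,"az":0.502},
  {"hand":43,"x":-0.251,"y":-0.066,"z":0.027,"ax":0.311,"ay":-0.523,"az":0.669},
  {"hand":43,"x":-0.314,"y":-0.082,"z":0.033,"ax":0.389,"ay":-0.653,"az":0.837},
  {"hand":43,"x":-0.377,"y":-0.099,"z":0.04,"ax":0.466,"ay":-0.784,"az":1.004},
  {"hand":43,"x":-0.377,"y":-0.099,"z":0.04,"ax":0.466,"ay":-0.784,"az":1.004},
])

```text
t: 1.1
tool_pos: [0.4871, 0.3954, 0.3633]
orientation: [1.45, 1.865, -0.677]
force: [0.1, 0.4, 0.1]
opening: 0.0399
gripper_force: 0.0
```

```bash
python3 - <<'E'
from h import *
s=read_state();print(s['t'],s['q'].round(2) if hasattr(s['q'],'round') else s['q'],s['force'],s['opening'],where())
print(cur()[1].as_matrix().round(3))
t=pose(-.185,-.012,.075,45);rows(free(t,8))
P=np.load('pics/topP.npy');q=P[(P[...,1]>.27)&(P[...,1]<.55)&(P[...,0]>.4)&(P[...,0]<.63)];q=q[q[:,2]>.09];print(len(q),q.min(0),q.max(0));print(t[0])
E
```

```text
1.1 [ 0.8   0.47  1.29 -0.75  1.85  0.51] [0.14308504 0.36700426 0.05192689] 0.03994089334447337 [-2.36350967e-01 -1.05561460e-02  2.49939976e-01  5.01775341e+01]
[[-0.157  0.969  0.191]
 [ 0.621  0.248 -0.744]
 [-0.768  0.002 -0.64 ]]
0.011 -0.000 0.019 -0.001 0.011 -0.001
0.021 -0.001 0.038 -0.001 0.023 -0.002
0.032 -0.001 0.057 -0.002 0.034 -0.002
0.042 -0.001 0.076 -0.002 0.045 -0.003
0.053 -0.001 0.095 -0.003 0.056 -0.004
0.064 -0.002 0.114 -0.003 0.068 -0.005
0.074 -0.002 0.133 -0.004 0.079 -0.006
0.085 -0.002 0.152 -0.004 0.090 -0.006
476 [0.50973899 0.35690488 0.09004467] [0.55592644 0.48079682 0.1316007 ]
[0.50073058 0.33474493 0.20121856]
```

>>> carry_out([
  {"hand":43,"x":0.011,"y":0,"z":0.019,"ax":-0.001,"ay":0.011,"az":-0.001},
  {"hand":43,"x":0.032,"y":-0.001,"z":0.057,"ax":-0.002,"ay":0.034,"az":-0.002},
  {"hand":43,"x":0.053,"y":-0.001,"z":0.095,"ax":-0.003,"ay":0.056,"az":-0.004},
  {"hand":43,"x":0.074,"y":-0.002,"z":0.133,"ax":-0.004,"ay":0.079,"az":-0.006},
  {"hand":43,"x":0.085,"y":-0.002,"z":0.152,"ax":-0.004,"ay":0.09,"az":-0.006},
  {"hand":43,"x":0.085,"y":-0.002,"z":0.152,"ax":-0.004,"ay":0.09,"az":-0.006},
  {"hand":43,"x":0.085,"y":-0.002,"z":0.152,"ax":-0.004,"ay":0.09,"az":-0.006},
])

```text
t: 1.98
tool_pos: [0.4986, 0.3386, 0.2028]
orientation: [1.489, 1.947, -0.612]
force: [0.4, 0.1, -0.4]
opening: 0.0402
gripper_force: 0.0
```

```bash
python3 - <<'E'
from h import *
s=read_state();print(s['t'],np.round(s['q'],2),s['force'],where())
p,d=read_camera('side');cv2.imwrite('pics/side1.png',p[150:450,150:550])
w=where()
rows(line(w,[-.150,-.012,.075,45],8))
print()
rows(line([-.150,-.012,.075,45],[-.0855,0,.075,45],24),pose(-.15,-.012,.075,45))
E
```

```text
1.975 [ 0.71  0.53  1.49 -0.69  1.53  0.63] [ 0.4058934   0.13026872 -0.43359087] [-1.89900284e-01 -1.20396358e-02  7.59771910e-02  4.47437062e+01]
-0.003 0.001 0.004 0.006 -0.001 0.004
-0.007 0.001 0.007 0.006 -0.001 0.004
-0.010 0.001 0.011 0.006 -0.002 0.004
-0.013 0.001 0.015 0.006 -0.003 0.004
-0.017 0.001 0.018 0.006 -0.003 0.004
-0.020 0.001 0.022 0.006 -0.004 0.004
-0.023 0.001 0.026 0.006 -0.004 0.004
-0.027 0.001 0.029 0.006 -0.005 0.004

-0.002 0.001 0.002 0.000 0.000 0.000
-0.004 0.001 0.004 0.000 0.000 0.000
-0.006 0.002 0.006 0.000 0.000 0.000
-0.008 0.002 0.008 0.000 0.000 0.000
-0.010 0.003 0.010 0.000 0.000 0.000
-0.011 0.003 0.011 0.000 0.000 0.000
-0.013 0.004 0.013 0.000 0.000 0.000
-0.015 0.004 0.015 0.000 0.000 0.000
-0.017 0.005 0.017 0.000 0.000 0.000
-0.019 0.005 0.019 0.000 0.000 0.000
-0.021 0.006 0.021 0.000 0.000 0.000
-0.023 0.006 0.023 0.000 0.000 0.000
-0.025 0.007 0.025 0.000 0.000 0.000
-0.027 0.007 0.027 0.000 0.000 0.000
-0.029 0.008 0.029 0.000 0.000 0.000
-0.030 0.008 0.030 0.000 0.000 0.000
-0.032 0.009 0.032 0.000 0.000 0.000
-0.034 0.009 0.034 0.000 0.000 0.000
-0.036 0.010 0.036 0.000 0.000 0.000
-0.038 0.010 0.038 0.000 0.000 0.000
-0.040 0.011 0.040 0.000 0.000 0.000
-0.042 0.011 0.042 0.000 0.000 0.000
-0.044 0.012 0.044 0.000 0.000 0.000
-0.046 0.012 0.046 0.000 0.000 0.000
```

View pics/side1.png

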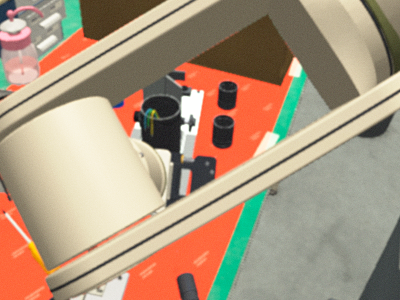

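The crop shows the body still upright at (160,120) with the gripper right behind it at (190,175).

>>> carry_out([
  {"hand":43,"x":-0.007,"y":0.001,"z":0.007},
  {"hand":43,"x":-0.013,"y":0.001,"z":0.015},
  {"hand":43,"x":-0.018,"y":0.001,"z":0.02},
  {"hand":43,"x":-0.021,"y":0.001,"z":0.023},
  {"hand":43,"x":-0.024,"y":0.001,"z":0.026},
  {"hand":43,"x":-0.026,"y":0.001,"z":0.028},
  {"hand":43,"x":-0.028,"y":0.002,"z":0.03},
  {"hand":43,"x":-0.03,"y":0.002,"z":0.032},
])

```text
schema error: expected keys hand, x, y, z, ax, ay, az
```

```bash
python3 - <<'E'
from h import *
s=read_state();print(s['t'],s['force'],where())
p,d=read_camera('top');cv2.imwrite('pics/top1.png',cv2.resize(p[170:330,180:420],(720,480)))
E
```

```text
2.025 [-0.98183334  0.4348493   0.07592909] [-1.90205656e-01 -1.16960141e-02  7.63739383e-02  4.47179839e+01]
```

View pics/top1.png

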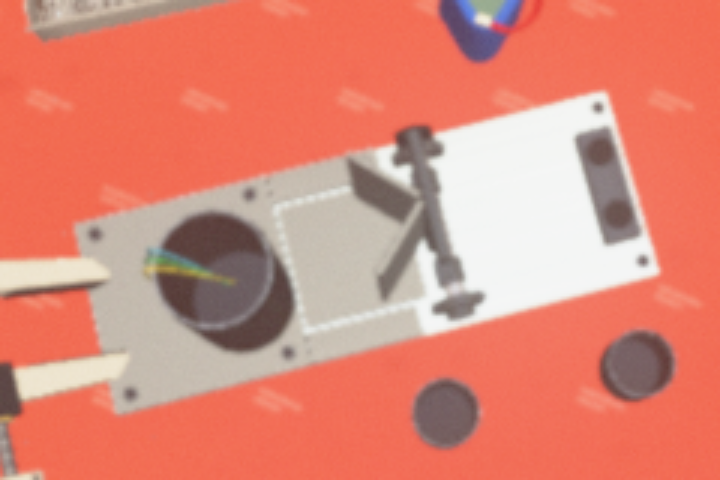

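The crop shows fingertips at (105,272) and (125,360), straddling the tube axis line. The tube sits at (213,270), with the open V ahead at (390,230).

>>> carry_out([
  {"hand":43,"x":-0.007,"y":0.001,"z":0.007,"ax":0,"ay":0,"az":0},
  {"hand":43,"x":-0.013,"y":0.001,"z":0.015,"ax":0,"ay":0,"az":0},
  {"hand":43,"x":-0.018,"y":0.001,"z":0.02,"ax":0,"ay":0,"az":0},
  {"hand":43,"x":-0.021,"y":0.001,"z":0.023,"ax":0,"ay":0,"az":0},
  {"hand":43,"x":-0.024,"y":0.001,"z":0.026,"ax":0,"ay":0,"az":0},
  {"hand":43,"x":-0.026,"y":0.001,"z":0.028,"ax":0,"ay":0,"az":0},
  {"hand":43,"x":-0.028,"y":0.002,"z":0.03,"ax":0,"ay":0,"az":0},
  {"hand":43,"x":-0.03,"y":0.002,"z":0.032,"ax":0,"ay":0,"az":0},
])

```text
t: 3.08
tool_pos: [0.5118, 0.2964, 0.2002]
orientation: [1.489, 1.948, -0.614]
force: [-0.0, 0.5, 0.1]
opening: 0.0401
gripper_force: 0.2
```

```bash
cat >> h.py <<'E'
def body():
    p,d=read_camera('top');P=cloud(d,camera_params('top'));rel=P[...,:2]-H;X=rel@A[:2];Y=rel@B[:2]
    hsv=cv2.cvtColor(p,cv2.COLOR_BGR2HSV)
    m=(X>-.17)&(X<-.02)&(abs(Y)<.06)&(P[...,2]>.144)&(P[...,2]<.157)&(hsv[...,1]<110)
    c=circ(P[m],.031)-H;return m.sum(),c@A[:2],c@B[:2],p
E
python3 - <<'E'
from h import *
s=read_state();print(s['t'],s['force'],where(),body()[:3])
rows(line(where(),[-.088,0,.075,45],16))
E
```

```text
3.075 [-0.03091238  0.51890481  0.07255398] [-1.45656452e-01 -1.01926776e-02  7.33687818e-02  4.47425290e+01] (np.int64(212), np.float64(-0.12043934406861934), np.float64(-0.00997342219041398))
-0.003 0.001 0.002 0.005 -0.000 0.006
-0.005 0.002 0.005 0.005 -0.001 0.006
-0.008 0.003 0.007 0.005 -0.001 0.006
-0.010 0.003 0.010 0.005 -0.001 0.006
-0.013 0.004 0.012 0.005 -0.001 0.006
-0.015 0.005 0.015 0.005 -0.002 0.006
-0.018 0.005 0.017 0.005 -0.002 0.006
-0.021 0.006 0.020 0.005 -0.002 0.006
-0.023 0.006 0.022 0.005 -0.002 0.006
-0.026 0.007 0.025 0.005 -0.003 0.006
-0.028 0.008 0.027 0.005 -0.003 0.006
-0.031 0.008 0.029 0.005 -0.003 0.006
-0.033 0.009 0.032 0.005 -0.004 0.006
-0.036 0.009 0.034 0.005 -0.004 0.006
-0.039 0.010 0.037 0.005 -0.004 0.006
-0.041 0.011 0.039 0.005 -0.004 0.006
```

>>> carry_out([
  {"hand":43,"x":-0.003,"y":0.001,"z":0.003,"ax":0,"ay":0,"az":0},
  {"hand":43,"x":-0.006,"y":0.002,"z":0.006,"ax":0,"ay":0,"az":0},
  {"hand":43,"x":-0.009,"y":0.003,"z":0.009,"ax":0,"ay":0,"az":0},
  {"hand":43,"x":-0.012,"y":0.004,"z":0.012,"ax":0,"ay":0,"az":0},
  {"hand":43,"x":-0.015,"y":0.005,"z":0.015,"ax":0,"ay":0,"az":0},
  {"hand":43,"x":-0.018,"y":0.005,"z":0.018,"ax":0,"ay":0,"az":0},
  {"hand":43,"x":-0.021,"y":0.006,"z":0.021,"ax":0,"ay":0,"az":0},
  {"hand":43,"x":-0.024,"y":0.007,"z":0.024,"ax":0,"ay":0,"az":0},
])

```text
t: 4.12
tool_pos: [0.5275, 0.2652, 0.2]
orientation: [1.489, 1.948, -0.614]
force: [-0.3, 0.4, -0.1]
opening: 0.0401
gripper_force: 0.3
```

```bash
python3 - <<'E'
from h import *
s=read_state();print(s['t'],s['force'],where(),body()[:3])
rows(line(where(),[-.082,0,.075,45],8))
E
```

```text
4.125 [-0.32344635  0.44187956 -0.10809987] [-1.11513615e-01 -3.01727181e-03  7.31463057e-02  4.47456158e+01] (np.int64(247), np.float64(-0.08609513404154337), np.float64(-0.002661231216067766))
-0.003 0.001 0.002 0.004 -0.001 0.005
-0.005 0.002 0.005 0.004 -0.001 0.005
-0.008 0.002 0.007 0.004 -0.002 0.005
-0.011 0.002 0.010 0.004 -0.002 0.005
-0.013 0.003 0.012 0.004 -0.003 0.005
-0.016 0.003 0.014 0.004 -0.003 0.005
-0.018 0.003 0.017 0.004 -0.004 0.005
-0.021 0.004 0.019 0.004 -0.004 0.005
```

>>> carry_out([
  {"hand":43,"x":-0.003,"y":0.001,"z":0.003,"ax":0,"ay":0,"az":0},
  {"hand":43,"x":-0.006,"y":0.002,"z":0.006,"ax":0,"ay":0,"az":0},
  {"hand":43,"x":-0.009,"y":0.002,"z":0.009,"ax":0,"ay":0,"az":0},
  {"hand":43,"x":-0.011,"y":0.003,"z":0.011,"ax":0,"ay":0,"az":0},
  {"hand":43,"x":-0.013,"y":0.003,"z":0.013,"ax":0,"ay":0,"az":0},
  {"hand":43,"x":-0.015,"y":0.003,"z":0.015,"ax":0,"ay":0,"az":0},
  {"hand":43,"x":-0.017,"y":0.003,"z":0.017,"ax":0,"ay":0,"az":0},
  {"hand":43,"x":-0.018,"y":0.003,"z":0.018,"ax":0,"ay":0,"az":0},
])

```text
t: 5.18
tool_pos: [0.537, 0.2415, 0.2]
orientation: [1.489, 1.948, -0.614]
force: [0.1, 0.4, -0.3]
opening: 0.0399
gripper_force: 0.3
```

```bash
python3 - <<'E'
from h import *
s=read_state();print(s['t'],s['force'],where());b=body();print(b[:3])
cv2.imwrite('pics/top2.png',cv2.resize(b[3][170:330,180:420],(720,480)))
E
```

```text
5.175 [ 0.07326597  0.40218408 -0.34653768] [-8.61722400e-02  1.53208834e-04  7.31470703e-02  4.47508464e+01]
(np.int64(260), np.float64(-0.06268534792217657), np.float64(0.000584324917845415))
```

View pics/top2.png

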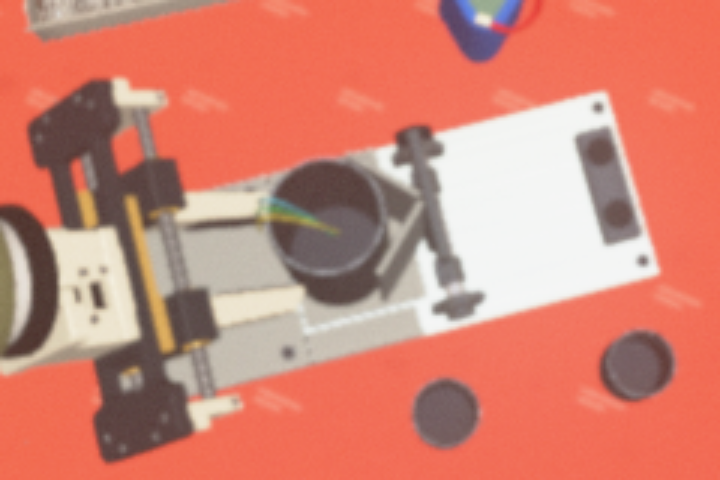

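The tube at (328,225) is nearly in the V, about 4–5 mm short. I push the last bit slowly and watch the force.

>>> carry_out([
  {"hand":43,"x":-0.001,"y":0,"z":0.001,"ax":0,"ay":0,"az":0},
  {"hand":43,"x":-0.002,"y":0,"z":0.002,"ax":0,"ay":0,"az":0},
  {"hand":43,"x":-0.003,"y":0,"z":0.003,"ax":0,"ay":0,"az":0},
  {"hand":43,"x":-0.003,"y":0,"z":0.003,"ax":0,"ay":0,"az":0},
])

```text
t: 5.72
tool_pos: [0.5381, 0.2375, 0.1999]
orientation: [1.489, 1.948, -0.614]
force: [-0.5, 0.8, -0.5]
opening: 0.0397
gripper_force: 0.2
```

```bash
python3 - <<'E'
from h import *
s=read_state();print(s['t'],s['force'],where());b=body();print(b[:3]);print(read_state()['force'])
E
```

```text
5.725 [-0.48572153  0.76201728 -0.52272564] [-8.19867624e-02  1.66939179e-04  7.31191423e-02  4.47532831e+01]
(np.int64(265), np.float64(-0.058834819606939065), np.float64(0.0008866399562608886))
[ 0.33756395  0.30386357 -0.68011077]
```

>>> carry_out([
  {"hand":43,"x":-0.001,"y":0,"z":0.001,"ax":0,"ay":0,"az":0},
  {"hand":43,"x":-0.001,"y":0,"z":0.001,"ax":0,"ay":0,"az":0},
  {"hand":43,"x":-0.002,"y":0,"z":0.002,"ax":0,"ay":0,"az":0},
  {"hand":43,"x":-0.002,"y":0,"z":0.002,"ax":0,"ay":0,"az":0},
])

```text
t: 6.28
tool_pos: [0.5385, 0.2354, 0.2]
orientation: [1.49, 1.949, -0.613]
force: [-4.4, 5.8, 0.8]
opening: 0.0401
gripper_force: 3.7
```

```bash
python3 - <<'E'
from h import *
s=read_state();print(s['t'],s['force'],where());b=body();print(b[:3]);print(read_state()['force'])
E
```

```text
6.275 [-4.37173715  5.8040025   0.75061152] [-8.00878004e-02  9.59057365e-05  7.29817666e-02  4.46773622e+01]
(np.int64(249), np.float64(-0.057822753701485215), np.float64(0.0005179477353666109))
[-4.52760816  5.94511788  1.03517969]
```

Seated: the contact force rose to 7 N and the axis is at X≈-0.057. Now I back off slightly, raise, and come back into contact higher up for the tip-over.

```bash
python3 - <<'E'
from h import *
w=where();rows([pose(w[0]-.012,w[1],w[2],w[3]),pose(w[0]-.016,w[1],.088,w[3]),pose(w[0]-.016,w[1],.105,45),pose(w[0]-.008,w[1],.105,45),pose(w[0]-.003,w[1],.105,45),pose(w[0]-.001,w[1],.105,45)])
E
```

```text
0.009 0.001 -0.008 0.005 -0.000 0.006
0.001 0.001 -0.022 0.005 -0.000 0.006
-0.010 0.001 -0.034 0.005 -0.006 0.006
-0.016 0.001 -0.028 0.005 -0.006 0.006
-0.019 0.001 -0.025 0.005 -0.006 0.006
-0.021 0.001 -0.023 0.005 -0.006 0.006
```

>>> carry_out([
  {"hand":43,"x":0.005,"y":0,"z":-0.004,"ax":0,"ay":0,"az":0},
  {"hand":43,"x":0.009,"y":0,"z":-0.008,"ax":0,"ay":0,"az":0},
  {"hand":43,"x":0.001,"y":0,"z":-0.022,"ax":0,"ay":0,"az":0},
  {"hand":43,"x":-0.01,"y":0,"z":-0.034,"ax":0,"ay":0,"az":0},
  {"hand":43,"x":-0.016,"y":0,"z":-0.029,"ax":0,"ay":0,"az":0},
  {"hand":43,"x":-0.019,"y":0,"z":-0.026,"ax":0,"ay":0,"az":0},
  {"hand":43,"x":-0.021,"y":0,"z":-0.024,"ax":0,"ay":0,"az":0},
  {"hand":43,"x":-0.021,"y":0,"z":-0.024,"ax":0,"ay":0,"az":0},
])

```text
t: 7.32
tool_pos: [0.5382, 0.2364, 0.2312]
orientation: [1.49, 1.948, -0.615]
force: [-0.6, -0.1, 0.5]
opening: 0.0401
gripper_force: 0.5
```

```bash
cat >> h.py <<'E'
N=34;D0=.0795
def arc(k):
    th=np.pi/2*k/N;h=.083-.008*k/N;c,s=np.cos(th),np.sin(th)
    return pose(-D0*c+h*s,0,.022+D0*s+h*c,45*(1-k/N))
E
python3 - <<'E'
from h import *
s=read_state();print(s['t'],s['force'],where());b=body();print(b[:3])
rows([arc(k) for k in range(1,9)])
E
```

```text
7.325 [-0.6234456  -0.06982282  0.45710099] [-8.08860856e-02 -1.88041008e-04  1.04430400e-01  4.47516850e+01]
(np.int64(361), np.float64(-0.10075049195969948), np.float64(0.00023207077449495192))
-0.010 0.001 0.001 0.004 0.019 0.006
-0.019 0.001 0.002 0.004 0.042 0.006
-0.029 0.001 0.002 0.004 0.065 0.006
-0.038 0.001 0.004 0.004 0.088 0.006
-0.047 0.001 0.005 0.003 0.111 0.006
-0.057 0.001 0.007 0.003 0.134 0.006
-0.066 0.000 0.009 0.003 0.157 0.006
-0.075 0.000 0.012 0.003 0.181 0.006
```

>>> carry_out([
  {"hand":43,"x":-0.01,"y":0,"z":0.001,"ax":0,"ay":0.019,"az":0},
  {"hand":43,"x":-0.019,"y":0,"z":0.002,"ax":0,"ay":0.042,"az":0},
  {"hand":43,"x":-0.029,"y":0,"z":0.002,"ax":0,"ay":0.065,"az":0},
  {"hand":43,"x":-0.038,"y":0,"z":0.004,"ax":0,"ay":0.088,"az":0},
  {"hand":43,"x":-0.047,"y":0,"z":0.005,"ax":0,"ay":0.111,"az":0},
  {"hand":43,"x":-0.057,"y":0,"z":0.007,"ax":0,"ay":0.134,"az":0},
  {"hand":43,"x":-0.066,"y":0,"z":0.009,"ax":0,"ay":0.157,"az":0},
  {"hand":43,"x":-0.075,"y":0,"z":0.012,"ax":0,"ay":0.181,"az":0},
])

```text
t: 8.38
tool_pos: [0.554, 0.1779, 0.2767]
orientation: [1.594, 2.085, -0.492]
force: [-7.7, 8.5, 8.9]
opening: 0.0401
gripper_force: 6.7
```

```bash
python3 - <<'E'
from h import *
s=read_state();w=where();print(s['t'],s['force'],w,'theta',np.arctan2(w[2]-.022,w[0])*-1+np.arctan2(.082,-.0795))
for n in('side','top'):
    p,d=read_camera(n);cv2.imwrite(f'pics/{n}3.png',p)
a=cv2.imread('pics/side3.png')[170:370,200:420];b=cv2.imread('pics/top3.png')[170:330,180:420]
cv2.imwrite('pics/c3.png',np.hstack([cv2.resize(a,(396,360)),cv2.resize(b,(404,270),)[:270].copy() if 0 else cv2.copyMakeBorder(cv2.resize(b,(400,267)),0,93,0,0,0)]))
rows([arc(k) for k in range(9,17)],arc(8))
E
```

```text
8.375 [-7.65394548  8.51263852  8.88688334] [-4.57954504e-02  2.36176658e-04  1.27168046e-01  3.42303994e+01] theta 0.3592308330102767
-0.009 0.000 0.001 -0.000 0.023 0.000
-0.018 0.000 0.003 0.000 0.046 -0.000
-0.027 0.000 0.004 0.000 0.069 -0.000
-0.036 0.000 0.006 0.000 0.092 -0.000
-0.045 0.000 0.009 0.000 0.116 0.000
-0.054 -0.000 0.011 -0.000 0.139 -0.000
-0.063 0.000 0.014 -0.000 0.162 -0.000
-0.071 0.000 0.018 0.000 0.185 0.000
```

View pics/c3.png

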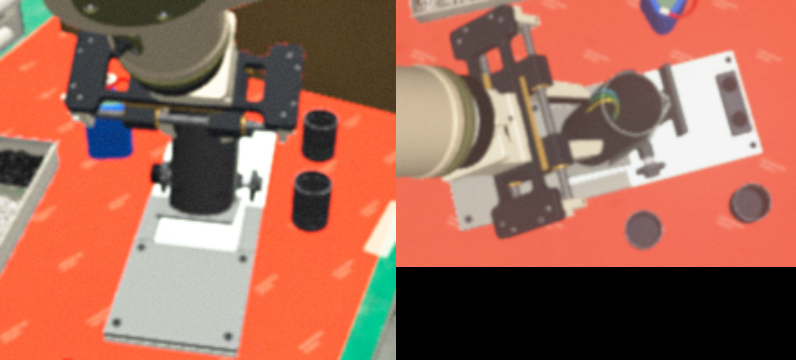

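The side crop shows the body tilted with the cradle, its foot still on the foot plate at (205,205). The top crop shows the tube in the V at (632,105).

>>> carry_out([
  {"hand":43,"x":-0.009,"y":0,"z":0.001,"ax":0,"ay":0.023,"az":0},
  {"hand":43,"x":-0.018,"y":0,"z":0.003,"ax":0,"ay":0.046,"az":0},
  {"hand":43,"x":-0.027,"y":-0.001,"z":0.004,"ax":0,"ay":0.069,"az":0},
  {"hand":43,"x":-0.036,"y":-0.001,"z":0.006,"ax":0,"ay":0.092,"az":0},
  {"hand":43,"x":-0.045,"y":-0.001,"z":0.009,"ax":0,"ay":0.116,"az":0},
  {"hand":43,"x":-0.054,"y":-0.001,"z":0.011,"ax":0,"ay":0.139,"az":0},
  {"hand":43,"x":-0.063,"y":-0.001,"z":0.014,"ax":0,"ay":0.162,"az":0},
  {"hand":43,"x":-0.071,"y":-0.001,"z":0.018,"ax":0,"ay":0.185,"az":0},
])

```text
t: 9.48
tool_pos: [0.5717, 0.1107, 0.3035]
orientation: [1.695, 2.216, -0.355]
force: [-8.2, 3.8, 16.7]
opening: 0.0401
gripper_force: 8.6
```

```bash
python3 - <<'E'
from h import *
s=read_state();w=where();f=np.array(s['force']);print(s['t'],f,f@A,f@B,w,'plan th',np.pi/2*16/N)
th=np.pi/2*16/N;h=.083-.008*16/N;print('plan C',-D0*np.cos(th)+h*np.sin(th),.022+D0*np.sin(th)+h*np.cos(th))
rows([arc(k) for k in range(17,25)],arc(16))
E
```

```text
9.475 [-8.16501489  3.81201905 16.70758528] -5.768301222782429 -6.923504543049935 [-5.37264346e-03  2.71794848e-04  1.36243055e-01  2.37450912e+01] plan th 0.7391982714328925
plan C -0.005370736448929894 0.13411439258144411
-0.009 -0.000 0.002 -0.000 0.023 -0.000
-0.018 -0.000 0.004 0.000 0.046 -0.000
-0.026 -0.000 0.007 -0.000 0.069 -0.000
-0.035 -0.000 0.010 0.000 0.092 -0.000
-0.043 -0.000 0.013 0.000 0.116 -0.000
-0.051 0.000 0.016 0.000 0.139 -0.000
-0.060 0.000 0.020 0.000 0.162 -0.000
-0.068 0.000 0.024 0.000 0.185 0.000
```

```bash
cat >> h.py <<'E'
def arc2(k):
    th=np.pi/2*k/N;h=.0792+.0008*min(k-16,8)/8;c,s=np.cos(th),np.sin(th)
    return pose(-D0*c+h*s,0,.022+D0*s+h*c,45*(1-k/N))
E
python3 - <<'E'
from h import *
rows([arc2(k) for k in range(17,25)],arc(16))
E
```

```text
-0.009 -0.000 0.002 -0.000 0.023 -0.000
-0.018 -0.000 0.004 0.000 0.046 -0.000
-0.027 -0.000 0.006 -0.000 0.069 -0.000
-0.036 -0.000 0.009 0.000 0.092 -0.000
-0.045 -0.000 0.012 0.000 0.116 -0.000
-0.053 0.000 0.016 0.000 0.139 -0.000
-0.062 -0.000 0.019 0.000 0.162 -0.000
-0.070 0.000 0.023 0.000 0.185 0.000
```

>>> carry_out([
  {"hand":43,"x":-0.009,"y":0,"z":0.002,"ax":0,"ay":0.023,"az":0},
  {"hand":43,"x":-0.018,"y":-0.001,"z":0.004,"ax":0,"ay":0.046,"az":0},
  {"hand":43,"x":-0.027,"y":-0.001,"z":0.006,"ax":0,"ay":0.069,"az":0},
  {"hand":43,"x":-0.036,"y":-0.002,"z":0.009,"ax":0,"ay":0.092,"az":0},
  {"hand":43,"x":-0.045,"y":-0.002,"z":0.012,"ax":0,"ay":0.116,"az":0},
  {"hand":43,"x":-0.053,"y":-0.002,"z":0.016,"ax":0,"ay":0.139,"az":0},
  {"hand":43,"x":-0.062,"y":-0.002,"z":0.019,"ax":0,"ay":0.162,"az":0},
  {"hand":43,"x":-0.07,"y":-0.002,"z":0.023,"ax":0,"ay":0.185,"az":0},
])

```text
t: 10.48
tool_pos: [0.5897, 0.0392, 0.3106]
orientation: [1.792, 2.344, -0.203]
force: [-0.3, 1.9, 6.9]
opening: 0.0401
gripper_force: 5.1
```

```bash
python3 - <<'E'
from h import *
s=read_state();w=where();f=np.array(s['force']);print(s['t'],f,f@A,f@B,w)
th=np.pi/2*24/N;h=.080;print('plan C',th,-D0*np.cos(th)+h*np.sin(th),.022+D0*np.sin(th)+h*np.cos(th))
print('normal',-(f@A)*np.cos(th)+f[2]*np.sin(th),'tang up',(f@A)*np.sin(th)+f[2]*np.cos(th))
for n in('side','top'):
    p,d=read_camera(n);cv2.imwrite(f'pics/{n}4.png',p)
a=cv2.imread('pics/side4.png')[170:370,200:420];b=cv2.imread('pics/top4.png')[170:330,180:420]
cv2.imwrite('pics/c4.png',np.hstack([cv2.resize(a,(396,360)),cv2.copyMakeBorder(cv2.resize(b,(400,267)),0,93,0,0,0)]))
rows([arc2(k) for k in range(25,33)],arc2(24))
E
```

```text
10.475 [-0.31086515  1.86435783  6.89261988] -1.882104639881958 0.17480464449043395 [ 3.63682414e-02 -3.47292736e-04  1.31169768e-01  1.31759757e+01]
plan C 1.1087974071493387 0.03617686402417019 0.1288245501248505
normal 7.008946523376665 tang up 1.3875140671747976
-0.009 0.000 0.003 0.000 0.023 -0.000
-0.017 -0.000 0.006 0.000 0.046 -0.000
-0.026 0.000 0.009 -0.000 0.069 -0.000
-0.034 -0.000 0.013 0.000 0.092 -0.000
-0.042 -0.000 0.017 0.000 0.116 -0.000
-0.050 0.000 0.021 0.000 0.139 -0.000
-0.057 0.000 0.025 -0.000 0.162 -0.000
-0.065 -0.000 0.030 0.000 0.185 -0.000
```

View pics/c4.png

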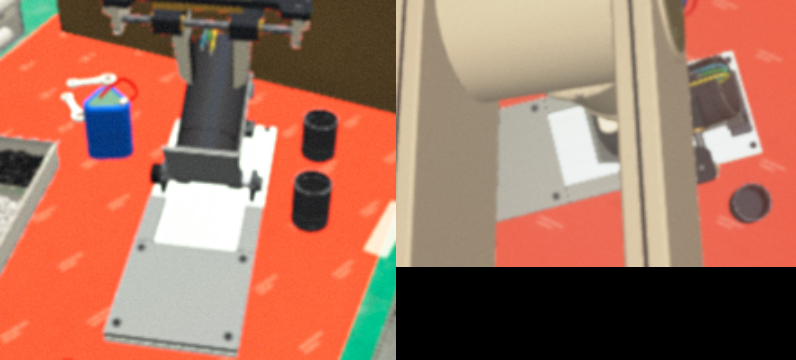

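Side crop: the foot plate at (205,165) has turned up and the body lies against it in the V, with forces balanced. I carry on.

>>> carry_out([
  {"hand":43,"x":-0.009,"y":0,"z":0.003,"ax":0,"ay":0.023,"az":0},
  {"hand":43,"x":-0.017,"y":0,"z":0.006,"ax":0,"ay":0.046,"az":0},
  {"hand":43,"x":-0.026,"y":0,"z":0.009,"ax":0,"ay":0.069,"az":0},
  {"hand":43,"x":-0.034,"y":0,"z":0.013,"ax":0,"ay":0.092,"az":0},
  {"hand":43,"x":-0.042,"y":0,"z":0.017,"ax":0,"ay":0.116,"az":0},
  {"hand":43,"x":-0.05,"y":0,"z":0.021,"ax":0,"ay":0.139,"az":0},
  {"hand":43,"x":-0.054,"y":0,"z":0.023,"ax":0,"ay":0.15,"az":0},
  {"hand":43,"x":-0.057,"y":0,"z":0.025,"ax":0,"ay":0.162,"az":0},
])

```text
t: 11.58
tool_pos: [0.6058, -0.0206, 0.2992]
orientation: [1.873, 2.449, -0.062]
force: [0.2, -2.8, 9.7]
opening: 0.0401
gripper_force: 5.5
```

```bash
python3 - <<'E'
from h import *
s=read_state();w=where();f=np.array(s['force']);print(s['t'],f,f@A,f@B,w)
rows([arc2(k) for k in np.linspace(31.5,34.5,7)],arc2(31))
E
```

```text
11.575 [ 0.20456282 -2.84690846  9.70289712] 2.8051239991695183 -0.5281494081844758 [ 6.90478084e-02 -3.71220690e-04  1.14205767e-01  4.00513535e+00]
-0.004 -0.000 0.002 0.000 0.012 -0.000
-0.008 -0.000 0.003 0.000 0.023 -0.000
-0.012 -0.000 0.005 0.000 0.035 -0.000
-0.016 -0.000 0.007 0.000 0.046 -0.000
-0.020 -0.000 0.009 0.000 0.058 -0.000
-0.024 -0.000 0.011 0.000 0.069 0.000
-0.028 -0.000 0.013 0.000 0.081 -0.000
```

>>> carry_out([
  {"hand":43,"x":-0.004,"y":0,"z":0.002,"ax":0,"ay":0.012,"az":0},
  {"hand":43,"x":-0.008,"y":0,"z":0.003,"ax":0,"ay":0.023,"az":0},
  {"hand":43,"x":-0.012,"y":0,"z":0.005,"ax":0,"ay":0.035,"az":0},
  {"hand":43,"x":-0.016,"y":0,"z":0.007,"ax":0,"ay":0.046,"az":0},
  {"hand":43,"x":-0.018,"y":0,"z":0.008,"ax":0,"ay":0.052,"az":0},
  {"hand":43,"x":-0.02,"y":0,"z":0.009,"ax":0,"ay":0.058,"az":0},
  {"hand":43,"x":-0.022,"y":0,"z":0.01,"ax":0,"ay":0.064,"az":0},
  {"hand":43,"x":-0.024,"y":0,"z":0.011,"ax":0,"ay":0.069,"az":0},
])

```text
t: 12.58
tool_pos: [0.6123, -0.0446, 0.2901]
orientation: [1.907, 2.493, 0.002]
force: [1.2, -3.1, 8.6]
opening: 0.0403
gripper_force: 5.1
```

```bash
python3 - <<'E'
from h import *
s=read_state();w=where();f=np.array(s['force']);print(s['t'],f,f@A,f@B,w)
E
```

```text
12.575 [ 1.21511674 -3.10042747  8.61690732] 3.3079681301374433 0.38440888086006436 [ 0.081197   -0.00027114  0.10407679  0.09531583]
```

>>> carry_out([
  {"hand":43,"x":0,"y":0,"z":0.001,"ax":0,"ay":0,"az":0},
  {"hand":43,"x":0,"y":0,"z":0.002,"ax":0,"ay":0,"az":0},
  {"hand":43,"x":0,"y":0,"z":0.003,"ax":0,"ay":0,"az":0},
  {"hand":43,"x":0,"y":0,"z":0.003,"ax":0,"ay":0,"az":0},
])

```text
t: 13.08
tool_pos: [0.6125, -0.0449, 0.2891]
orientation: [1.906, 2.491, 0.002]
force: [-4.1, -3.3, 19.1]
opening: 0.0404
gripper_force: 11.4
```

```bash
python3 - <<'E'
from h import *
s=read_state();w=where();f=np.array(s['force']);print(s['t'],f,f@A,f@B,w)
E
```

```text
13.075 [-4.12374049 -3.321018   19.1497767 ] 2.1598705850409536 -4.834516645073591 [8.17779629e-02 3.32518172e-06 1.03077599e-01 1.74341200e-01]
```

The force doubled with almost no motion, so it is on the stops. I lift the hand off straight up and check.

>>> carry_out([
  {"hand":43,"x":0,"y":0,"z":-0.002,"ax":0,"ay":0,"az":0},
  {"hand":43,"x":0,"y":0,"z":-0.006,"ax":0,"ay":0,"az":0},
  {"hand":43,"x":0,"y":0,"z":-0.015,"ax":0,"ay":0,"az":0},
  {"hand":43,"x":0,"y":0,"z":-0.035,"ax":0,"ay":0,"az":0},
  {"hand":43,"x":0,"y":0,"z":-0.065,"ax":0,"ay":0,"az":0},
  {"hand":43,"x":0,"y":0,"z":-0.1,"ax":0,"ay":0,"az":0},
  {"hand":43,"x":0,"y":0,"z":-0.13,"ax":0,"ay":0,"az":0},
  {"hand":43,"x":0,"y":0,"z":-0.15,"ax":0,"ay":0,"az":0},
])

```text
t: 14.08
tool_pos: [0.6115, -0.0436, 0.4378]
orientation: [1.907, 2.495, 0.002]
force: [-0.1, 0.0, 0.2]
opening: 0.04
gripper_force: 0.0
```

```bash
python3 - <<'E'
from h import *
t=pose(-.24,0,.3,20);rows(free(t,8))
E
```

```text
0.048 0.001 -0.004 0.000 -0.044 0.001
0.096 0.001 -0.009 0.001 -0.087 0.002
0.144 0.002 -0.013 0.001 -0.131 0.003
0.191 0.002 -0.017 0.002 -0.175 0.004
0.239 0.003 -0.022 0.002 -0.218 0.004
0.287 0.003 -0.026 0.002 -0.262 0.005
0.335 0.004 -0.030 0.003 -0.305 0.006
0.383 0.004 -0.034 0.003 -0.349 0.007
```

>>> carry_out([
  {"hand":43,"x":0.02,"y":0,"z":-0.002,"ax":0,"ay":-0.022,"az":0},
  {"hand":43,"x":0.06,"y":0,"z":-0.006,"ax":0,"ay":-0.06,"az":0},
  {"hand":43,"x":0.11,"y":0,"z":-0.01,"ax":0,"ay":-0.1,"az":0},
  {"hand":43,"x":0.17,"y":0,"z":-0.015,"ax":0,"ay":-0.15,"az":0},
  {"hand":43,"x":0.23,"y":0,"z":-0.02,"ax":0,"ay":-0.21,"az":0},
  {"hand":43,"x":0.28,"y":0,"z":-0.025,"ax":0,"ay":-0.26,"az":0},
  {"hand":43,"x":0.3,"y":0,"z":-0.028,"ax":0,"ay":-0.28,"az":0},
  {"hand":43,"x":0.3,"y":0,"z":-0.028,"ax":0,"ay":-0.28,"az":0},
])

```text
t: 15.08
tool_pos: [0.5315, 0.2482, 0.4616]
orientation: [1.763, 2.315, -0.251]
force: [-0.5, -0.4, 0.6]
opening: 0.0399
gripper_force: 0.0
```

```bash
python3 - <<'E'
from h import *
s=read_state();print(s['t'],s['force'],s['dq'])
im=[]
for n in('side','top'):
    p,d=read_camera(n);np.savez(f'pics/{n}5.npz',p=p,d=d);im.append(p)
    P=cloud(d,camera_params(n));rel=P[...,:2]-H;X=rel@A[:2];Y=rel@B[:2];Z=P[...,2]
    m=(X>0.005)&(X<.16)&(abs(Y)<.012)&(Z>.085)&(Z<.13);print(n,m.sum(),'top line z,X:',[(x,np.round(np.median(Z[m&(abs(X-x)<.008)]),4)) for x in(.02,.05,.08,.11,.13)],np.percentile(X[m],[1,99]).round(3))
    f=(X>-.06)&(X<.03)&(abs(Y)<.03)&(Z>.05);print('foot plate X', np.percentile(X[f],[1,10,50,90]).round(3),Z[f].max().round(3))
a=im[0][140:320,220:420];b=im[1][170:330,230:430]
cv2.imwrite('pics/c5.png',np.hstack([cv2.resize(a,(400,360)),cv2.resize(b,(400,320))if 0 else cv2.copyMakeBorder(cv2.resize(b,(400,320)),0,40,0,0,0)]))
E
```

```text
15.075 [-0.47133247 -0.40651455  0.61836402] [-0.0551622  -0.00486215  0.00614317 -0.00135536 -0.00697725 -0.02778342]
side 414 top line z,X: [(0.02, np.float64(0.109)), (0.05, np.float64(0.109)), (0.08, np.float64(0.1091)), (0.11, np.float64(0.1093)), (0.13, np.float64(0.1085))] [0.006 0.133]
foot plate X [-0.017 -0.016 -0.014  0.017] 0.116
top 1077 top line z,X: [(0.02, np.float64(0.1098)), (0.05, np.float64(0.1099)), (0.08, np.float64(0.1102)), (0.11, np.float64(0.1104)), (0.13, np.float64(0.1093))] [0.006 0.134]
foot plate X [-0.013 -0.011  0.008  0.025] 0.118
```

View pics/c5.png

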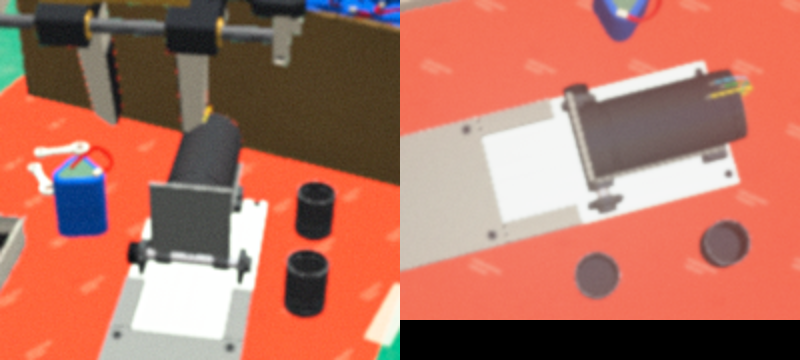

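The body lies level in the V: its top line is at z≈0.109 along the whole length and its foot rests on the turned-up plate at (190,215). The open end points toward the box, the bystanders haven't moved, and the hand is clear.

```bash
python3 -c "
from plant import robot
print(robot.close_job())"
```

```text
the job is handed in; nothing more can be done
None
```

The torch body is seated in the cradle, which lies flat on its stops with the open end toward the battery box; the torch heads and battery pack weren't moved, the hand is clear, and the job was handed in at about 15 s.

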